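# Click the bench magnifier into its index notch and pin it

## Robot

A 6-joint arm with a two-finger parallel gripper is mounted at the origin on the work surface. World frame = base frame: x ahead of the robot, y to its left, z up, the work surface at z = 0. Lengths are in m, angles in rad, forces in N, time in s.
With the tool pointing down it reaches from about 0.275 to 0.725 m from the base axis. Payload 5.6 kg.
Tool frame: the origin (TCP) lies at the very end of the fingers, on their centre line; the grasp point (between the pads) lies 19 mm behind it; z points along the fingers, y is the line along which they close (so a half turn about z gives the same grasp; the last joint's range is limited). The gripper opens to 85 mm and grips with 20 to 120 N. Pads are 22 mm wide; open, the fingers measure 114 mm over their backs; the gripper's body (76 mm by 85 mm) begins 54 mm behind the grasp point. The pads swing forward as they close: fully open they stand 13 mm farther back than shut.
Start: joints at [-0.919, 0.255, 0.108, 0, -1.424, -0.285], TCP at [0.197, -0.513, 0.231] pointing down, gripper open.
Joint ranges: [-2.95, 2.95], [-1.21, 1.97], [-1.09, 1.5], [-2.87, 1.71], [-2.94, -0.07], [-3.05, 3.05]. Speed limits (rad/s): [2.57, 2.57, 3.14, 3.14, 3.14, 3.14].

## Interface

Orientations are given as a 3x3 rotation matrix whose columns are the frame's x, y, z axes.
In Python, from cell import sensors, optics, order gives the robot as it stands.
- The arm moves only by the shell command python3 -m handwheel 'ROWS' [OPENING] [FORCE]. ROWS is JSON, a list of rows, each an object with "delta_pos": the shift along the tool's x, y, z as a fraction of full scale, a list of three; "delta_rot": the turn, a rotation vector about the tool's x, y, z as a fraction of full scale, a list of three. A call has 1 to 12 rows; each row shifts and turns the commanded pose from where the row before left it, along the tool's axes as they then stand; what a row does not reach is not made up. Full scale, the value 1, is 20 mm for a shift and pi/2 rad for a turn. A row lasts 1/12 s, in which the tool goes at most 41.7 mm and 7.16 degrees, less where a joint would pass 70% of its speed; a pose out of reach is approached as far as the arm can. A call with a number of a shift or a turn outside -1 to 1 is refused whole. A call with a gripper value outside its range is refused whole. OPENING is the opening, from 0 (shut) to 1 (fully open), set as the call begins (- or left out, the last holds). The fingers move at their own pace and stop on an object; FORCE is the grip in N (left out, the last holds). Time passes only in rows, so rows that do not move let the fingers close. It gives the time, the measured TCP pose, the force, the opening and the grip force at its end, in the units of the state.
- sensors.read_state(): the state, without advancing time (a new reading comes with each control period).
- optics.get_image(name): name is "scene" or "side" or "wrist"; returns a dict with "image" (420x560x3 uint8, red, green, blue), "mtx" (3x3 intrinsics, pixels), "k1" (the pictures are not rectified: a ray, as slopes to the right and down, at radius r is drawn at 1 + k1 r^2 times it, then the intrinsics apply), "view" (4x4, takes a point from world to camera coordinates). Camera axes: x right, y down, z forward; pixel columns grow to the right and rows downward; lengths in m; the calibration is good to about 2 mm. A picture is of the moment at which its call begins. There is no depth.
- order.job_done(): hands the job in; it is judged then, once.
Trained networks look in the newest picture that a camera, given by its name, has taken for a name from the list of things; names that differ only in an ending like _2 or _b are one class to them, and where a whole thing is asked for, a point or a joint stands for the part that bears it (a point fixed in the world has none). Each returns a list of dicts, best first, with "conf" (0 to 1); they miss things now and then, are a little off and sometimes report something else, mostly with a low value. They report only what shows in the picture. A call takes as long as a camera call.
- optics.find_in(camera, query): "point" ([x, y, z] in m, in world coordinates, good to about 4 mm: the middle of the surface that is visible of it).
- optics.trace(camera, query): "pixels" (420x560 bool, what is visible of it).
- optics.tip_of(camera, query): "point" ([x, y, z] in m, in world coordinates, good to about 4 mm: a listed point, or the origin of a listed thing).
The state is a dict: "clock": time; "joints": joint angles; "qd": joint speeds; "effort": joint torques, N m; "tcp_pos": TCP position; "tool_rot": TCP orientation; "wrist_force": force on the tool from outside, world axes, zero at the start; "wrist_torque": the same for the moment, N m; "finger_gap": opening from 0.0 (shut) to 1.0 (fully open); "grasp_force": force on a finger pad.
Only numpy, scipy, OpenCV 4.12 (cv2) and the standard library are available. Lean on these libraries where they do the work, as an engineer would, in place of code of your own. Each camera call takes 0.05 s, during which the arm holds its last target. There are 200 camera calls.

## Task

Push the magnifier's carriage along its rail with your fingertips, at the upright fin and without gripping it, until its little roller clicks over the first ridge of the index block and drops into the notch between the two ridges, so that the lens stands over the opened phone housing. Then press the black-headed locking pin on the carriage all the way down, leaving the carriage seated in the notch. Do not press the pin before the carriage has clicked in, and leave the phone, tools, tray and the other loose things where they lie.

Things in the scene. Friction and masses are not known exactly. Their poses are not given: they have to be found in the camera images.
- carriage (a joint): Position of the magnifier carriage, 0 to 0.30 m, growing along the rail's +y, towards the index block; it starts 85 mm or more short of the notch. It slides with about 1.5 N of friction and stays where left. Climbing a ridge takes 7 to 11 N, then the force drops and the carriage jumps 8 mm into the notch and centres itself. Pushed over 8 mm past the notch centre, it would leave it.
- fin_push (a point): Centre of the fin's rear face, the face to push on (it looks to the rail's -y), 67 mm above the work surface; axes: y along the rail in the push direction, z up. The fin is 60 mm wide (x), 12 mm thick (y), from 46 to 88 mm above the work surface. Behind it the guide bar is 32 mm high; the rail's end post, 48 mm high, stands 22 mm or more behind this face.
- lens (a point): Centre of the round glass lens, 104 mm wide, 165 to 175 mm above the work surface, fixed on the carriage plate (135 mm x 76 mm along the rail, top 46 mm above the work surface) by a 14 mm column that stands 97 mm beyond the pin, away from the robot. The lens overhangs farther away from the robot.
- fin_rear: Rear layer of the fin (aluminium, 60 x 6 x 42 mm), on the side from which it is pushed; origin at the centre of its underside.
- fin_front: Front layer of the fin (dark steel, 60 x 6 x 42 mm), bolted to the rear one; origin at the centre of its underside. Fingers pressing on both layers at once count as gripping the fin.
- roller_seat (a point): Centre of the carriage's brass spring roller (10 mm across, on the robot's side of the carriage, level with the middle of its length) when the roller is down; 38 mm along the rail (+y) ahead of fin_push.
- index_block: Steel block 30 x 40 x 12 mm fixed beside the rail on the robot's side, with two rounded ridges across its top, 16.6 mm apart, the notch half-way between. Origin under the notch, at the underside; y along the rail (push direction). The carriage is home when roller_seat has y = 0 in this frame. Its place along the rail differs from run to run.
- pin (a joint): How far the locking pin is pressed: 0 up, 0.010 m fully down. Sliding it takes about 4 N and it stays where it is left; at 0.010 it meets a hard stop.
- pin_top (a point): Centre of the top of the locking pin's black round head, 24 mm wide, standing on the carriage 56 mm ahead (+y) of fin_push and 9 mm nearer the robot; 76 mm above the work surface when up, 66 mm when down. The fin's front face is 32 mm from the head's nearer edge.
- phone: Grey opened phone housing 72 x 150 x 9 mm lying loose beyond the rail, level with the index block; origin at the centre of its underside. To be left alone.
- back_cover: Black phone back cover 72 x 150 x 5 mm, loose beyond the rail; origin at the centre of its underside. To be left alone.
- tweezers: Stainless tweezers about 120 x 12 x 8 mm, loose on the robot's side of the rail; origin mid-length, on the underside. To be left alone.
- driver: Screwdriver 150 mm long with a black handle, loose on the robot's side of the rail. To be left alone.
- tray: Green plastic parts tray 120 x 160 x 30 mm, loose, past the index end of the rail; origin at the centre of its underside. To be left alone.
- jar: Amber glass jar 52 mm wide and 70 mm high, loose, near the start end of the rail; origin at the centre of its underside. To be left alone.

How it is judged:
By the outcome, as a careful person would: the job done as asked, in the order asked, and still so for the second after the job is handed in, with the robot touching nothing.
It also fails if it takes over 43 s, if anything falls off the work surface, if the arm or the gripper's body presses on something with over 40 N, if the wrist force passes 120 N, or if a joint passes its speed limit or range.

## Working session

There is one attempt and no reset: what is moved stays moved. The work goes in short steps, Python scripts to look and compute and a shell command to move; the robot and the scene stay as the last step left them, time stands still between calls to the robot, and variables do not carry over. Pictures are saved under pics/ and viewed, at most 10 in all, crops included, and the job is handed in when it is done.

```bash
mkdir -p pics; python3 - <<'E'
from cell import sensors, optics, order
import cv2,numpy as np
s=sensors.read_state();print(s['clock'],s['tcp_pos'],np.round(s['tool_rot'],3).tolist(),s['finger_gap'])
for c in ['scene','side']:
    im=optics.get_image(c)['image'];cv2.imwrite(f'pics/{c}0.png',im[:,:,::-1])
    for q in ['fin_push','pin_top','roller_seat','index_block','fin_rear','fin_front','lens','jar','tweezers','driver']:
        r=optics.tip_of(c,q);print(c,q,[(np.round(d['point'],3).tolist(),round(d['conf'],2)) for d in r[:2]])
E
```

```text
0.0 [ 0.19711317 -0.51293697  0.23038518] [[-0.934, -0.359, -0.001], [-0.359, 0.934, 0.002], [0.0, 0.002, -1.0]] 0.9985861437459096
scene fin_push [([0.561, -0.24, 0.064], 0.75), ([0.699, 0.064, -0.003], 0.66)]
scene pin_top [([0.546, -0.19, 0.076], 0.42)]
scene roller_seat [([0.511, -0.207, 0.034], 0.72)]
scene index_block [([0.699, 0.067, -0.004], 0.7), ([0.482, 0.031, 0.013], 0.58)]
scene fin_rear [([0.563, -0.238, 0.047], 0.44)]
scene fin_front [([0.563, -0.232, 0.044], 0.54)]
scene lens [([0.733, -0.182, 0.174], 0.9)]
scene jar [([0.57, -0.386, 0.004], 0.75)]
scene tweezers [([0.425, 0.018, 0.002], 0.55), ([0.559, 0.298, 0.002], 0.34)]
scene driver [([0.44, -0.229, -0.004], 0.94)]
side fin_push [([0.564, -0.246, 0.069], 0.73), ([0.696, 0.069, 0.002], 0.56)]
side pin_top [([0.543, -0.188, 0.074], 0.46)]
side roller_seat [([0.512, -0.21, 0.03], 0.6), ([0.488, 0.032, 0.015], 0.21)]
side index_block [([0.486, 0.031, 0.012], 0.67)]
side fin_rear [([0.565, -0.239, 0.049], 0.54)]
side fin_front [([0.563, -0.228, 0.048], 0.64)]
side lens [([0.732, -0.183, 0.169], 0.55)]
side jar [([0.571, -0.384, -0.002], 0.84)]
side tweezers [([0.425, 0.016, 0.002], 0.6)]
side driver [([0.438, -0.228, -0.0], 0.66), ([0.421, 0.016, 0.002], 0.38)]
```

View pics/scene0.png

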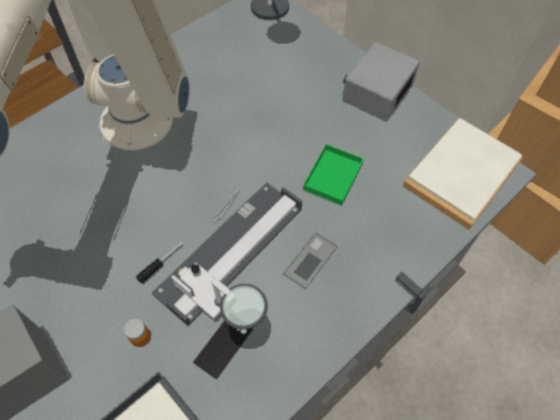

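View pics/side0.png

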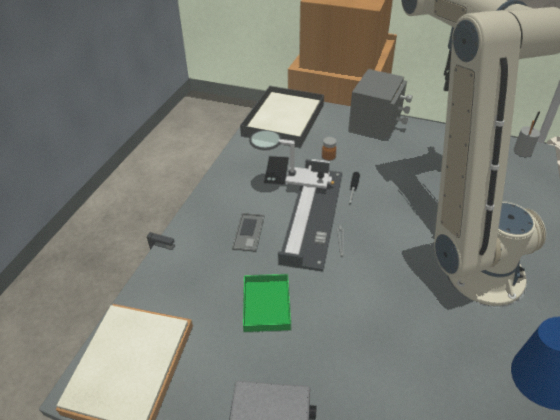

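The scene picture shows the carriage at about (200,285) with fin and pin at (195,268). The rail runs up-right to (295,200), with the index block at (246,210). The side picture agrees (block at (320,237)). Next I'll measure the rail's direction.

```bash
cat > h.py <<'E'
from cell import sensors, optics, order
import cv2,numpy as np
def ray2plane(d,uv,z):
    K,k1,V=d['mtx'],d['k1'],np.array(d['view'])
    uv=np.array(uv,float).reshape(-1,1,2)
    p=cv2.undistortPoints(uv,np.array(K),np.array([k1,0,0,0.])).reshape(-1,2)
    R,t=V[:3,:3],V[:3,3];c=-R.T@t
    r=np.c_[p,np.ones(len(p))]@R
    return c+r*((z-c[2])/r[:,2])[:,None]
E
python3 - <<'E'
from h import *
d=optics.get_image('scene');im=d['image'];np.set_printoptions(precision=4,suppress=True)
cv2.imwrite('pics/s1.png',cv2.resize(im[170:330,140:310],None,fx=3.5,fy=3.5,interpolation=cv2.INTER_CUBIC)[:,:,::-1])
g=cv2.cvtColor(im,cv2.COLOR_RGB2GRAY)
m=(g>165).astype(np.uint8); m[:, :228]=0; m[:, 305:]=0; m[:190]=0;m[290:]=0
n,l,st,_=cv2.connectedComponentsWithStats(m);
for i in np.argsort(-st[1:,4])[:3]+1:
    ys,xs=np.where(l==i);P=ray2plane(d,np.c_[xs,ys],0.032)[:,:2]
    f=cv2.fitLine(P.astype(np.float32),cv2.DIST_L2,0,.01,.01).ravel();print(st[i],f,np.degrees(np.arctan2(-f[0]*np.sign(f[1]),abs(f[1]))))
for k in range(3):
  for c in ['scene','side']:
    optics.get_image(c)
    for q in ['fin_push','pin_top','roller_seat','index_block']:
        r=optics.tip_of(c,q);print(c,q,[(np.round(e['point'],3).tolist(),round(e['conf'],2)) for e in r[:2]])
E
```

```text
[ 228  196   67   76 1265] [ 0.1401 -0.9901  0.5532  0.0102] 8.052306
[235 287  19   3  41] [ 0.6749  0.7379  0.6511 -0.1243] -42.447205
[242 209   5   5   8] [0.9951 0.0992 0.4827 0.0206] -84.307816
scene fin_push [([0.564, -0.241, 0.067], 0.84)]
scene pin_top [([0.547, -0.188, 0.077], 0.56)]
scene roller_seat [([0.564, -0.239, 0.042], 0.69), ([0.511, -0.208, 0.033], 0.68)]
scene index_block [([0.481, 0.034, 0.01], 0.75), ([0.423, 0.017, 0.002], 0.5)]
side fin_push [([0.565, -0.242, 0.066], 0.76)]
side pin_top [([0.541, -0.189, 0.075], 0.42)]
side roller_seat [([0.51, -0.209, 0.029], 0.97)]
side index_block [([0.484, 0.033, 0.011], 0.57), ([0.561, -0.23, 0.049], 0.23)]
scene fin_push [([0.562, -0.239, 0.067], 0.92), ([0.566, -0.236, 0.046], 0.62)]
scene pin_top [([0.695, 0.065, -0.003], 0.61), ([0.546, -0.188, 0.08], 0.46)]
scene roller_seat [([0.511, -0.207, 0.03], 0.69), ([0.565, -0.236, 0.043], 0.23)]
scene index_block [([0.482, 0.033, 0.013], 0.54), ([0.423, 0.014, 0.003], 0.4)]
side fin_push [([0.563, -0.243, 0.068], 0.58), ([0.486, 0.035, 0.011], 0.27)]
side pin_top []
side roller_seat [([0.509, -0.208, 0.03], 0.82)]
side index_block [([0.482, 0.032, 0.011], 0.62)]
scene fin_push [([0.56, -0.241, 0.066], 0.82), ([0.722, -0.251, -0.002], 0.5)]
scene pin_top [([0.443, -0.228, -0.001], 0.68), ([0.546, -0.187, 0.078], 0.48)]
scene roller_seat [([0.509, -0.208, 0.031], 0.73)]
scene index_block [([0.733, -0.181, 0.172], 0.71)]
side fin_push [([0.564, -0.245, 0.066], 0.68)]
side pin_top [([0.544, -0.19, 0.077], 0.57)]
side roller_seat [([0.512, -0.21, 0.03], 0.59)]
side index_block [([0.485, 0.033, 0.013], 0.57)]
```

View pics/s1.png

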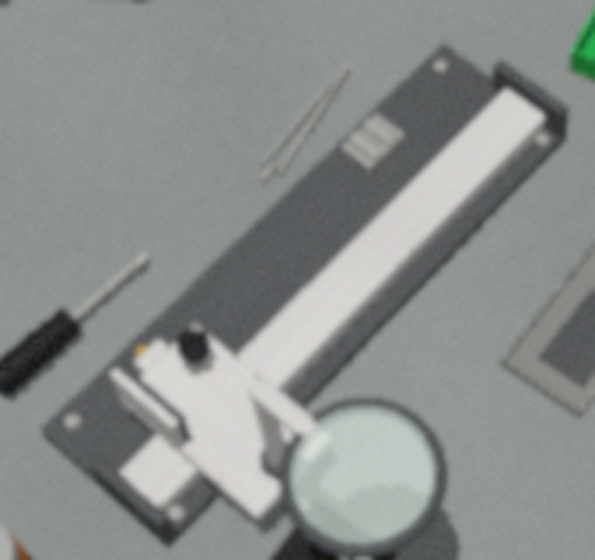

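The crop shows the fin's broad face at (150,405), the pin at (193,347), the index block at (372,140) and the bar. The rail yaw is about 7.5° and the travel about 242 mm. I'll close the fingers and turn tool x onto the rail axis (world -82.5°).

```bash
python3 -m handwheel '[{"delta_pos":[0,0,0],"delta_rot":[0,0,-0.0773]},{"delta_pos":[0,0,0],"delta_rot":[0,0,-0.0773]},{"delta_pos":[0,0,0],"delta_rot":[0,0,-0.0773]},{"delta_pos":[0,0,0],"delta_rot":[0,0,-0.0773]},{"delta_pos":[0,0,0],"delta_rot":[0,0,-0.0773]},{"delta_pos":[0,0,0],"delta_rot":[0,0,-0.0773]},{"delta_pos":[0,0,0],"delta_rot":[0,0,-0.0773]},{"delta_pos":[0,0,0],"delta_rot":[0,0,-0.0773]},{"delta_pos":[0,0,0],"delta_rot":[0,0,-0.0773]},{"delta_pos":[0,0,0],"delta_rot":[0,0,-0.0773]},{"delta_pos":[0,0,0],"delta_rot":[0,0,-0.0773]},{"delta_pos":[0,0,0],"delta_rot":[0,0,0]}]' 0 40
cat >> h.py <<'E'
YR=np.array([-.1305,.9914,0])
def to(t):
    s=sensors.read_state();R=np.array(s['tool_rot']);p=np.array(s['tcp_pos'])
    print('tcp',p.round(4),'xang',np.degrees(np.arctan2(R[1,0],R[0,0])).round(2),'zt',R[:,2].round(3),'scaled delta',(R.T@(np.array(t)-p)/.02).round(2),'J',np.round(s['joints'],2),'F',np.round(s['wrist_force'],1),s['clock'])
E
python3 -c "
from h import *
to([.566,-.268,.15])"
```

```text
clock: 3.65
tcp_pos: [0.1973, -0.5134, 0.2313]
tool_rot: [[0.136, -0.991, -0.0], [-0.991, -0.136, 0.0], [-0.0, 0.0, -1.0]]
wrist_force: [-0.2, 0.0, -0.7]
finger_gap: 0.001
grasp_force: 0.0
tcp [ 0.1973 -0.5134  0.2313] xang -82.21 zt [-0.  0. -1.] scaled delta [ -9.66 -19.93   4.06] J [-0.92  0.26  0.11  0.   -1.42  1.06] F [-0.2  0.  -0.7] 3.65
```

```bash
python3 -m handwheel '[{"delta_pos":[-0.48,-1,0.2],"delta_rot":[0,0,0]},{"delta_pos":[-0.48,-1,0.2],"delta_rot":[0,0,0]},{"delta_pos":[-0.48,-1,0.2],"delta_rot":[0,0,0]},{"delta_pos":[-0.48,-1,0.2],"delta_rot":[0,0,0]},{"delta_pos":[-0.48,-1,0.2],"delta_rot":[0,0,0]},{"delta_pos":[-0.48,-1,0.2],"delta_rot":[0,0,0]},{"delta_pos":[-0.48,-1,0.2],"delta_rot":[0,0,0]},{"delta_pos":[-0.48,-1,0.2],"delta_rot":[0,0,0]},{"delta_pos":[-0.48,-1,0.2],"delta_rot":[0,0,0]},{"delta_pos":[-0.48,-1,0.2],"delta_rot":[0,0,0]}]' >/dev/null
python3 -m handwheel '[{"delta_pos":[-0.48,-1,0.2],"delta_rot":[0,0,0]},{"delta_pos":[-0.48,-1,0.2],"delta_rot":[0,0,0]},{"delta_pos":[-0.48,-1,0.2],"delta_rot":[0,0,0]},{"delta_pos":[-0.48,-1,0.2],"delta_rot":[0,0,0]},{"delta_pos":[-0.48,-1,0.2],"delta_rot":[0,0,0]},{"delta_pos":[-0.48,-1,0.2],"delta_rot":[0,0,0]},{"delta_pos":[-0.48,-1,0.2],"delta_rot":[0,0,0]},{"delta_pos":[-0.48,-1,0.2],"delta_rot":[0,0,0]},{"delta_pos":[-0.48,-1,0.2],"delta_rot":[0,0,0]},{"delta_pos":[-0.48,-0.93,0.1],"delta_rot":[0,0,0]},{"delta_pos":[0,0,0],"delta_rot":[0,0,0]},{"delta_pos":[0,0,0],"delta_rot":[0,0,0]}]' >/dev/null
python3 - <<'E'
from h import *
to([.566,-.268,.058])
d=optics.get_image('wrist');cv2.imwrite('pics/w1.png',d['image'][:,:,::-1])
for q in ['fin_push','pin_top','fin_rear','fin_front','roller_seat','index_block']:
    r=optics.tip_of('wrist',q);print(q,[(np.round(e['point'],3).tolist(),round(e['conf'],2)) for e in r[:2]])
E
```

```text
tcp [ 0.5677 -0.2701  0.1526] xang -82.55 zt [-0.001  0.    -1.   ] scaled delta [-0.11  0.07  4.73] J [-0.2   0.44  0.18  0.   -1.31  0.33] F [ 0.2 -1.3  0.4] 5.4833
fin_push [([0.563, -0.24, 0.071], 0.59)]
pin_top []
fin_rear [([0.566, -0.236, 0.045], 0.75)]
fin_front []
roller_seat [([0.514, -0.207, 0.03], 0.83)]
index_block []
```

View pics/w1.png

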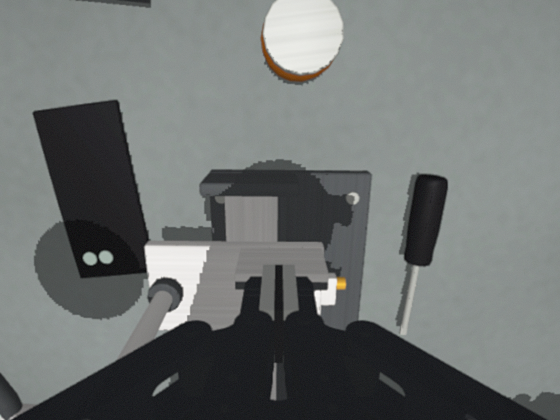

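Wrist view: fingers at (278,270) lie squarely over the bar behind the fin (around (285,258)). The carriage edges are parallel to the image rows, so the yaw fits. I'll lower behind the fin.

```bash
python3 -m handwheel '[{"delta_pos":[0,0,0.94],"delta_rot":[0,0,0]},{"delta_pos":[0,0,0.94],"delta_rot":[0,0,0]},{"delta_pos":[0,0,0.94],"delta_rot":[0,0,0]},{"delta_pos":[0,0,0.94],"delta_rot":[0,0,0]},{"delta_pos":[0,0.05,0.92],"delta_rot":[0,0,0]},{"delta_pos":[0,0,0],"delta_rot":[0,0,0]},{"delta_pos":[-0.3,0,0],"delta_rot":[0,0,0]},{"delta_pos":[-0.3,0,0],"delta_rot":[0,0,0]},{"delta_pos":[-0.3,0,0],"delta_rot":[0,0,0]},{"delta_pos":[-0.3,0,0],"delta_rot":[0,0,0]}]' | grep -v rot
python3 - <<'E'
from h import *
d=optics.get_image('wrist');cv2.imwrite('pics/w2.png',d['image'][:,:,::-1])
to([.563,-.253,.058])
E
```

```text
clock: 6.67
tcp_pos: [0.564, -0.2469, 0.0614]
wrist_force: [1.3, -1.9, 1.6]
finger_gap: -0.0
grasp_force: 0.8
tcp [ 0.5638 -0.2458  0.0613] xang -82.4 zt [ 0.003 -0.001 -1.   ] scaled delta [0.35 0.09 0.16] J [-0.16  0.48 -0.01  0.   -1.08  0.29] F [ 0.3  1.6 -0. ] 6.7167
```

View pics/w2.png

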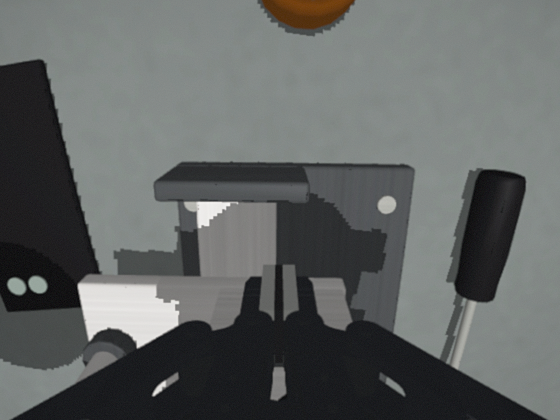

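The fingers are behind the fin, at about (278,272), with light contact. I'll push 165 mm and then check.

```bash
python3 -m handwheel '[{"delta_pos":[-0.4,0,0],"delta_rot":[0,0,0]},{"delta_pos":[-0.7,0,0],"delta_rot":[0,0,0]},{"delta_pos":[-0.8,0,0],"delta_rot":[0,0,0]},{"delta_pos":[-0.8,0,0],"delta_rot":[0,0,0]},{"delta_pos":[-0.8,0,0],"delta_rot":[0,0,0]},{"delta_pos":[-0.8,0,0],"delta_rot":[0,0,0]},{"delta_pos":[-0.8,0,0],"delta_rot":[0,0,0]},{"delta_pos":[-0.8,0,0],"delta_rot":[0,0,0]},{"delta_pos":[-0.8,0,0],"delta_rot":[0,0,0]},{"delta_pos":[-0.7,0,0],"delta_rot":[0,0,0]},{"delta_pos":[-0.5,0,0],"delta_rot":[0,0,0]},{"delta_pos":[-0.3,0,0],"delta_rot":[0,0,0]}]' | grep -v rot
python3 - <<'E'
from h import *
cv2.imwrite('pics/s2.png',cv2.resize(optics.get_image('scene')['image'][130:330,140:340],None,fx=3,fy=3,interpolation=cv2.INTER_CUBIC)[:,:,::-1])
to([.563,-.253,.058])
for c in ['scene','side']*2:
    if c=='side' or 1: optics.get_image(c)
    for q in ['roller_seat','index_block','pin_top','fin_push']:
        r=optics.tip_of(c,q);print(c,q,[(np.round(e['point'],3).tolist(),round(e['conf'],2)) for e in r[:2]])
E
```

```text
clock: 7.72
tcp_pos: [0.5414, -0.0831, 0.06]
wrist_force: [1.7, -2.5, 0.3]
finger_gap: -0.003
grasp_force: 0.8
tcp [ 0.5412 -0.0827  0.0599] xang -82.38 zt [ 0.  0. -1.] scaled delta [8.59 0.05 0.09] J [ 0.13  0.36 -0.19 -0.   -1.01 -0.  ] F [ 0.  -0.3 -0.2] 7.7667
scene roller_seat []
scene index_block [([0.478, 0.034, 0.01], 0.74)]
scene pin_top [([0.525, -0.017, 0.078], 0.58)]
scene fin_push [([0.54, -0.074, 0.064], 0.8)]
side roller_seat [([0.492, -0.038, 0.027], 0.66)]
side index_block [([0.486, 0.032, 0.013], 0.47)]
side pin_top [([0.521, -0.022, 0.075], 0.41), ([0.571, -0.385, -0.004], 0.22)]
side fin_push [([0.542, -0.076, 0.066], 0.84), ([0.491, -0.038, 0.027], 0.48)]
scene roller_seat [([0.49, -0.039, 0.031], 0.77)]
scene index_block [([0.484, 0.034, 0.012], 0.75)]
scene pin_top [([0.526, -0.017, 0.08], 0.51)]
scene fin_push [([0.54, -0.069, 0.066], 0.68)]
side roller_seat [([0.492, -0.041, 0.031], 0.85)]
side index_block [([0.483, 0.033, 0.012], 0.61)]
side pin_top [([0.524, -0.021, 0.074], 0.52)]
side fin_push [([0.544, -0.074, 0.066], 0.73)]
```

View pics/s2.png

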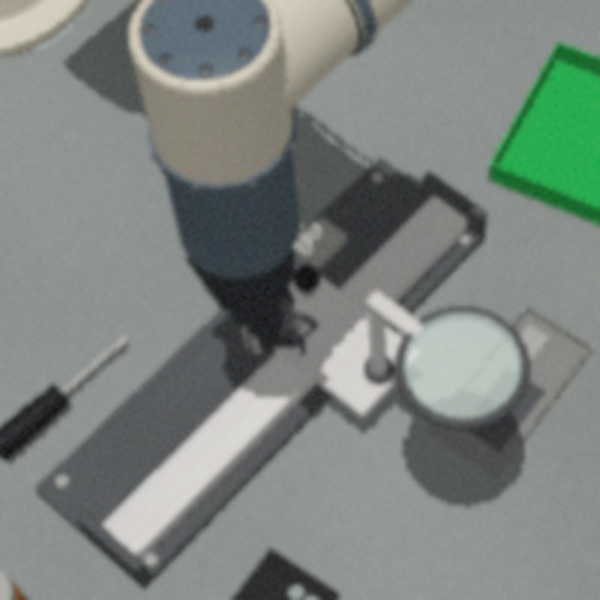

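The carriage is about 72 mm from home: roller y ≈ -0.039, block y ≈ 0.033, pin at crop (307,277). I'll advance 46 mm, then step.

```bash
python3 -m handwheel '[{"delta_pos":[-0.4,0,0],"delta_rot":[0,0,0]},{"delta_pos":[-0.5,0,0],"delta_rot":[0,0,0]},{"delta_pos":[-0.5,0,0],"delta_rot":[0,0,0]},{"delta_pos":[-0.4,0,0],"delta_rot":[0,0,0]},{"delta_pos":[-0.3,0,0],"delta_rot":[0,0,0]},{"delta_pos":[-0.2,0,0],"delta_rot":[0,0,0]},{"delta_pos":[0,0,0],"delta_rot":[0,0,0]}]' | grep -E "pos|wrist"
for i in 1; do :; done
python3 -m handwheel '[{"delta_pos":[-0.1,0,0],"delta_rot":[0,0,0]},{"delta_pos":[-0.1,0,0],"delta_rot":[0,0,0]},{"delta_pos":[0,0,0],"delta_rot":[0,0,0]}]' | grep -E "pos|wrist"
python3 -m handwheel '[{"delta_pos":[-0.1,0,0],"delta_rot":[0,0,0]},{"delta_pos":[-0.1,0,0],"delta_rot":[0,0,0]},{"delta_pos":[0,0,0],"delta_rot":[0,0,0]}]' | grep -E "pos|wrist"
python3 - <<'E'
from h import *
for c in ['scene','side']*2:
    optics.get_image(c)
    for q in ['roller_seat','pin_top','fin_push']:
        r=optics.tip_of(c,q);print(c,q,[(np.round(e['point'],3).tolist(),round(e['conf'],2)) for e in r[:1]])
E
```

```text
tcp_pos: [0.5353, -0.0377, 0.0597]
wrist_force: [0.7, 0.1, 0.4]
tcp_pos: [0.5348, -0.0348, 0.0596]
wrist_force: [0.2, 0.6, -0.1]
tcp_pos: [0.5343, -0.0308, 0.0596]
wrist_force: [0.2, -0.6, -0.6]
scene roller_seat [([0.484, 0.011, 0.034], 0.65)]
scene pin_top [([0.518, 0.037, 0.077], 0.58)]
scene fin_push [([0.536, -0.022, 0.066], 0.68)]
side roller_seat [([0.485, 0.013, 0.03], 0.62)]
side pin_top [([0.518, 0.032, 0.074], 0.54)]
side fin_push [([0.535, -0.022, 0.065], 0.67)]
scene roller_seat [([0.486, 0.014, 0.032], 0.83)]
scene pin_top [([0.52, 0.035, 0.075], 0.56)]
scene fin_push [([0.536, -0.019, 0.067], 0.63)]
side roller_seat [([0.482, 0.012, 0.03], 0.93)]
side pin_top [([0.704, 0.037, 0.168], 0.65)]
side fin_push [([0.535, -0.025, 0.066], 0.75)]
```

```bash
python3 -m handwheel '[{"delta_pos":[-0.1,0,0],"delta_rot":[0,0,0]},{"delta_pos":[-0.1,0,0],"delta_rot":[0,0,0]}]' | grep -E "pos|wrist"
python3 -m handwheel '[{"delta_pos":[-0.1,0,0],"delta_rot":[0,0,0]}]' | grep -E "pos|wrist"
python3 -m handwheel '[{"delta_pos":[-0.1,0,0],"delta_rot":[0,0,0]}]' | grep -E "pos|wrist"
python3 -m handwheel '[{"delta_pos":[0,0,0],"delta_rot":[0,0,0]}]' | grep -E "pos|wrist"
```

```text
tcp_pos: [0.534, -0.0272, 0.0597]
wrist_force: [1.2, -2.2, 0.2]
tcp_pos: [0.5338, -0.0257, 0.0597]
wrist_force: [3.0, -11.1, -4.5]
tcp_pos: [0.5336, -0.0245, 0.0598]
wrist_force: [1.6, -8.0, -2.7]
tcp_pos: [0.5336, -0.0241, 0.0598]
wrist_force: [2.0, -5.6, -1.6]
```

```bash
python3 -m handwheel '[{"delta_pos":[-0.08,0,0],"delta_rot":[0,0,0]}]' | grep -E "pos|wrist"
python3 -m handwheel '[{"delta_pos":[-0.08,0,0],"delta_rot":[0,0,0]}]' | grep -E "pos|wrist"
python3 -m handwheel '[{"delta_pos":[0,0,0],"delta_rot":[0,0,0]}]' | grep -E "pos|wrist"
```

```text
tcp_pos: [0.5334, -0.0227, 0.0597]
wrist_force: [2.7, -6.1, -1.3]
tcp_pos: [0.5332, -0.0208, 0.0597]
wrist_force: [0.9, -4.2, -1.2]
tcp_pos: [0.5331, -0.0201, 0.0597]
wrist_force: [1.0, -3.1, -1.1]
```

```bash
python3 -m handwheel '[{"delta_pos":[-0.07,0,0],"delta_rot":[0,0,0]}]' | grep -E "pos|wrist"
python3 -m handwheel '[{"delta_pos":[-0.05,0,0],"delta_rot":[0,0,0]},{"delta_pos":[0,0,0],"delta_rot":[0,0,0]}]' | grep -E "pos|wrist"
python3 - <<'E'
from h import *
for c in ['scene','side']*2:
    optics.get_image(c)
    for q in ['roller_seat','pin_top','fin_push']:
        r=optics.tip_of(c,q);print(c,q,[(np.round(e['point'],3).tolist(),round(e['conf'],2)) for e in r[:1]])
E
```

```text
tcp_pos: [0.5329, -0.0186, 0.0597]
wrist_force: [1.9, -2.5, 0.4]
tcp_pos: [0.5325, -0.0168, 0.0597]
wrist_force: [0.2, -0.0, -0.0]
scene roller_seat [([0.484, 0.03, 0.032], 0.8)]
scene pin_top [([0.517, 0.05, 0.078], 0.61)]
scene fin_push [([0.534, -0.001, 0.064], 0.71)]
side roller_seat [([0.484, 0.034, 0.027], 0.82)]
side pin_top [([0.515, 0.052, 0.076], 0.55)]
side fin_push [([0.532, -0.001, 0.066], 0.73)]
scene roller_seat [([0.481, 0.032, 0.03], 0.9)]
scene pin_top []
scene fin_push [([0.529, 0.0, 0.065], 0.77)]
side roller_seat [([0.482, 0.034, 0.026], 0.88)]
side pin_top [([0.513, 0.053, 0.076], 0.51)]
side fin_push [([0.533, -0.002, 0.067], 0.83)]
```

It clicked: the force fell to 0, the roller is at y ≈ 0.0325 (block 0.033), and the fin is ahead of the fingers. I'll back off, rise, and move above the pin at about (0.5155, 0.0525).

```bash
python3 -m handwheel '[{"delta_pos":[0.4,0,0],"delta_rot":[0,0,0]},{"delta_pos":[0,0,-0.9],"delta_rot":[0,0,0]},{"delta_pos":[0,0,-0.9],"delta_rot":[0,0,0]},{"delta_pos":[0,0,-0.9],"delta_rot":[0,0,0]},{"delta_pos":[-0.9,0,0],"delta_rot":[0,0,0]},{"delta_pos":[-0.9,0,0],"delta_rot":[0,0,0]},{"delta_pos":[-0.9,0,0],"delta_rot":[0,0,0]},{"delta_pos":[-0.9,0,0],"delta_rot":[0,0,0]},{"delta_pos":[0,0,0],"delta_rot":[0,0,0]},{"delta_pos":[0,0,0],"delta_rot":[0,0,0]}]' | grep -E "pos|wrist"
python3 - <<'E'
from h import *
im=optics.get_image('side')['image'];cv2.imwrite('pics/d3.png',cv2.resize(im[120:280,220:380],None,fx=3.5,fy=3.5,interpolation=cv2.INTER_CUBIC)[:,:,::-1])
P={}
for c in ['side','scene']*2:
    optics.get_image(c)
    for q in ['roller_seat','pin_top','fin_push']:
        r=optics.tip_of(c,q);print(c,q,[(np.round(e['point'],3).tolist(),round(e['conf'],2)) for e in r[:1]])
to([.5155,.0525,.08])
E
```

```text
tcp_pos: [0.5243, 0.0461, 0.1137]
wrist_force: [0.2, -0.2, -0.2]
side roller_seat [([0.483, 0.033, 0.029], 0.74)]
side pin_top [([0.512, 0.055, 0.078], 0.42)]
side fin_push [([0.529, -0.002, 0.067], 0.57)]
scene roller_seat [([0.483, 0.036, 0.034], 0.8)]
scene pin_top [([0.513, 0.054, 0.078], 0.39)]
scene fin_push [([0.533, 0.001, 0.067], 0.67)]
side roller_seat [([0.481, 0.034, 0.031], 0.67)]
side pin_top [([0.535, 0.0, 0.066], 0.69)]
side fin_push [([0.533, 0.0, 0.066], 0.73)]
scene roller_seat [([0.478, 0.031, 0.035], 0.87)]
scene pin_top [([0.517, 0.059, 0.075], 0.58)]
scene fin_push [([0.529, 0.003, 0.063], 0.94)]
tcp [0.5243 0.046  0.1137] xang -82.46 zt [-0. -0. -1.] scaled delta [-0.38  0.39  1.68] J [ 0.39  0.28 -0.17  0.   -1.12 -0.25] F [-0.  -0.   0.2] 14.05
```

View pics/d3.png

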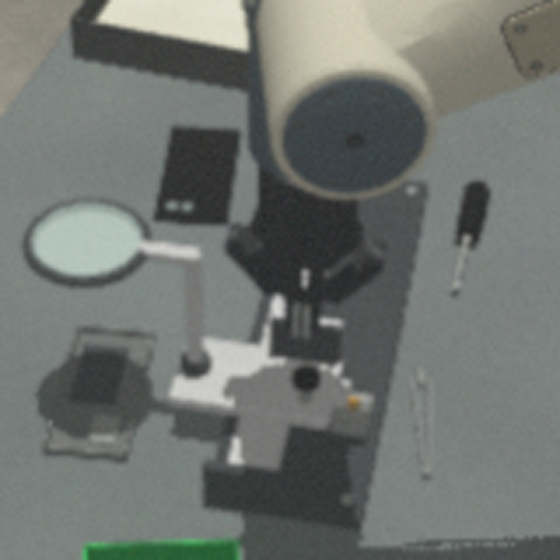

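The side crop shows the carriage home, with the roller at (352,402) by the block, the pin head at (306,377) just ahead of the fingers, and the lens over the phone. I'll centre on the pin and press.

```bash
python3 -m handwheel '[{"delta_pos":[-0.45,0.43,0],"delta_rot":[0,0,0]},{"delta_pos":[0,0,0.8],"delta_rot":[0,0,0]},{"delta_pos":[0,0,0.7],"delta_rot":[0,0,0]},{"delta_pos":[0,0,0.2],"delta_rot":[0,0,0]},{"delta_pos":[0,0,0],"delta_rot":[0,0,0]}]' | grep -E "pos|wrist"
python3 -m handwheel '[{"delta_pos":[0,0,0.12],"delta_rot":[0,0,0]},{"delta_pos":[0,0,0.12],"delta_rot":[0,0,0]},{"delta_pos":[0,0,0.12],"delta_rot":[0,0,0]},{"delta_pos":[0,0,0],"delta_rot":[0,0,0]}]' | grep -E "pos|wrist"
python3 -m handwheel '[{"delta_pos":[0,0,0.1],"delta_rot":[0,0,0]},{"delta_pos":[0,0,0.1],"delta_rot":[0,0,0]},{"delta_pos":[0,0,0],"delta_rot":[0,0,0]}]' | grep -E "pos|wrist"
```

```text
tcp_pos: [0.5133, 0.0538, 0.0787]
wrist_force: [0.1, -0.3, 0.0]
tcp_pos: [0.5152, 0.054, 0.073]
wrist_force: [-0.2, 0.1, 1.4]
tcp_pos: [0.5151, 0.0539, 0.0686]
wrist_force: [1.1, 0.4, 1.4]
```

```bash
python3 -m handwheel '[{"delta_pos":[0,0,0.08],"delta_rot":[0,0,0]},{"delta_pos":[0,0,0.08],"delta_rot":[0,0,0]},{"delta_pos":[0,0,0],"delta_rot":[0,0,0]}]' | grep -E "pos|wrist"
python3 -m handwheel '[{"delta_pos":[0,0,0.05],"delta_rot":[0,0,0]},{"delta_pos":[0,0,0],"delta_rot":[0,0,0]}]' | grep -E "pos|wrist"
```

```text
tcp_pos: [0.5152, 0.0538, 0.066]
wrist_force: [0.6, -0.1, 7.5]
tcp_pos: [0.5153, 0.0537, 0.0659]
wrist_force: [-3.6, -0.9, 13.8]
```

Hard stop: z stays at 0.066 while the force rises to 14 N. I'll retreat straight up and verify.

```bash
python3 -m handwheel '[{"delta_pos":[0,0,-0.5],"delta_rot":[0,0,0]},{"delta_pos":[0,0,-1],"delta_rot":[0,0,0]},{"delta_pos":[0,0,-1],"delta_rot":[0,0,0]},{"delta_pos":[0,0,-1],"delta_rot":[0,0,0]},{"delta_pos":[0,0.9,-0.5],"delta_rot":[0,0,0]},{"delta_pos":[0,0,0],"delta_rot":[0,0,0]},{"delta_pos":[0,0,0],"delta_rot":[0,0,0]}]' | grep -E "pos|wrist"
python3 - <<'E'
from h import *
im=optics.get_image('side')['image'];cv2.imwrite('pics/d4.png',cv2.resize(im[120:280,220:380],None,fx=3.5,fy=3.5,interpolation=cv2.INTER_CUBIC)[:,:,::-1])
for c in ['side','scene']*2:
    optics.get_image(c)
    for q in ['roller_seat','pin_top','index_block']:
        r=optics.tip_of(c,q);print(c,q,[(np.round(e['point'],3).tolist(),round(e['conf'],2)) for e in r[:1]])
E
```

```text
tcp_pos: [0.4961, 0.0514, 0.1445]
wrist_force: [0.7, 0.1, -1.1]
side roller_seat [([0.48, 0.032, 0.03], 0.75)]
side pin_top [([0.481, 0.032, 0.03], 0.55)]
side index_block [([0.483, 0.031, 0.012], 0.65)]
scene roller_seat [([0.481, 0.035, 0.034], 0.77)]
scene pin_top [([0.424, 0.017, 0.001], 0.21)]
scene index_block [([0.482, 0.032, 0.011], 0.37)]
side roller_seat [([0.481, 0.033, 0.029], 0.95)]
side pin_top [([0.513, 0.053, 0.066], 0.58)]
side index_block []
scene roller_seat [([0.48, 0.032, 0.03], 0.61)]
scene pin_top [([0.518, 0.054, 0.068], 0.57)]
scene index_block [([0.698, 0.063, -0.004], 0.57)]
```

View pics/d4.png

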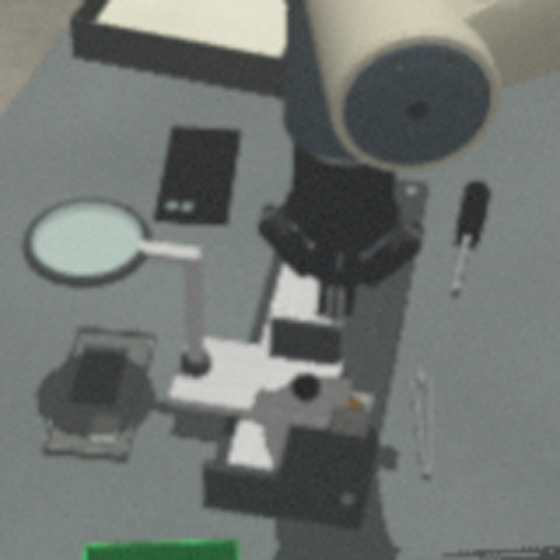

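The pin head is now lower, at (306,386) with z ≈ 0.067. The carriage hasn't moved (roller still at (352,402)), and the other objects near the rail in this crop look undisturbed.

```bash
python3 -c "
from cell import order
print(order.job_done())"
```

```text
the job is handed in; nothing more can be done
None
```

The job is handed in: the carriage clicked into the notch first (roller within about 2 mm of the notch centre by camera), then the pin was pressed to its hard stop, with nothing else seen to move and the arm clear.

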